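# Step the tester's range dial to three and take a reading

## Robot

A 7-joint arm with a two-finger parallel gripper is mounted at the origin on the work surface. World frame = base frame: x ahead of the robot, y to its left, z up, the work surface at z = 0. Lengths are in mm, angles in degrees, forces in N, time in s.
With the tool pointing down it reaches from about 425 to 950 mm from the base axis. Payload 4.7 kg.
Tool frame: the origin (TCP) lies on the centre line of the jaws, within the pads' length; the fingertips stand 19 mm ahead of it and the grasp point (between the pads) is the TCP; z points along the fingers, y is the line along which they close (so a half turn about z gives the same grasp; the last joint's range is limited). The gripper opens to 87 mm and grips with 3 to 60 N. Pads are 19 mm wide; open, the fingers measure 117 mm over their backs; the gripper's body (75 mm by 190 mm) begins 51 mm behind the grasp point.
Start: joints at [-73.562, 26.849, -2.785, 87.806, 1.381, 65.374, -4.715], TCP at [209.599, 641.651, 241.573] pointing down, gripper open.
Joint ranges: [-148.3, 148.3], [-19.14, 114.17], [-79.39, 73.82], [5.75, 140.21], [-59.74, 239.74], [12.07, 113.84], [-152.46, 152.46]. Speed limits (degrees/s): [147.25, 147.25, 180, 180, 180, 180, 180].

## Interface

Orientations are given as [roll, pitch, yaw] about the fixed x, y, z axes, in that order (R = Rz(yaw) Ry(pitch) Rx(roll)).
In Python, from station import manip, vision gives the robot as it stands.
- The arm moves only by the shell command python3 -m handwheel 'ROWS' [OPENING]. ROWS is JSON, a list of rows, each a list of 6 numbers: the shift along the tool's x, y, z each as a share of 0.1 m, from -1 to 1, then the turn, a rotation vector about the tool's x, y, z each as a share of 180 degrees, from -1 to 1. A call has exactly 5 rows; each row is the pose to reach, as a shift and turn from the pose commanded when the call began, along the tool's axes at that moment, turning the shorter way round; what a row does not reach only later rows make up. A row lasts 1/8 s, in which the tool goes at most 62.5 mm and 10.7 degrees, less where a joint would pass 70% of its speed; a pose out of reach is approached as far as the arm can. A call with a number of a shift or a turn outside -1 to 1 is refused whole. A call with a gripper value outside its range is refused whole. OPENING is the closure, from 0 (fully open) to 1 (shut), set as the call begins (- or left out, the last holds). The fingers move at their own pace and stop on an object; the grip force is fixed at half the most. Time passes only in rows, so rows that repeat a pose let the fingers close, or fill a call up. It gives the time, the measured TCP pose, the force, the opening and the grip force at its end, in the units of the state.
- manip.state(): the state, without advancing time (a new reading comes with each control period).
- vision.read_camera(name): name is "scene" or "top" or "wrist"; returns the picture (400x640x3 uint8, red, green, blue); there is no depth.
- vision.calibration(name): a dict with "vertical_fov" (degrees; the focal length in pixels is half the picture's height over the tangent of half this angle, whatever the lens; pixels are square), "cx", "cy" (the principal point, pixels), "T" (4x4, takes a point from camera to world coordinates). Camera axes: x right, y up, looking along -z (the intrinsics and any distortion apply to the point x, -y, -z); pixel columns grow to the right and rows downward; lengths in mm; the calibration is good to about 2 mm. A picture is of the moment at which its call begins: read the wrist's pose just before it. calibration takes no time and is no camera call; for the wrist camera it gives the pose at the moment of the call.
- manip.hand_in(): hands the job in; it is judged then, once.
The state is a dict: "time_s": time; "q": joint angles; "joint_vel": joint speeds; "joint_torque": joint torques, N m; "tool_pos": TCP position; "tcp_rot": TCP orientation; "ft_force": force on the tool from outside, world axes, zero at the start; "wrist_torque": the same for the moment, N m; "grip_width": finger opening in mm; "grasp_force": force on a finger pad.
Only numpy, scipy, OpenCV 4.12 (cv2) and the standard library are available. Lean on these libraries where they do the work, as an engineer would, in place of code of your own. Each camera call takes 0.05 s, during which the arm holds its last target. There are 200 camera calls.

## Task

On the component tester, push the dial's upright tab round until the dial clicks in at the three-stroke mark, then push the round button all the way down and let it come back up. Push gently with closed fingertips: do not pinch or pick anything up, leave the tester where it stands, and do not disturb the relay on it or the other things on the bench.

Things in the scene. Friction and masses are not known exactly. Their poses are not given: they have to be found in the camera images.
- tester: Component tester: loose grey box on rubber feet, 220 (x) x 260 (y) x 75 mm tall, 2.6 kg, level aluminium top panel. Origin under its centre, z up, front towards its -x. On the panel: round black range dial, four groups of black strokes round its far side (one to four, clockwise), push button front right, flat meter window rear right, loose relay front left.
- dial (a joint): Range dial angle in rad, growing clockwise seen from above. Stops: 0 = one stroke, 0.7 = two, 1.4 = three, 2.1 = four; the tab points at the strokes. Starts at one or two strokes, now and then caught on the hump between. Pushed past the hump between two stops (0.35, 1.05, 1.75) it runs on into the next by itself and stays. Takes about 2 to 3 N at the tab. End stops -0.1, 2.2.
- axis (a point): Point on the dial's axis at panel height, 75 mm above the bench. The dial is a black disc 84 mm across, its top 16 mm above the panel.
- tab (a point): Point in the upright tab at the end of the dial's arm: 58 mm from the dial's axis, 30 mm above the panel. The tab is 16 mm long radially (50 to 66 mm from the axis), 10 mm wide in the turning direction, its top 42 mm above the panel; the arm below it is 14 mm high. Fingertips 20 to 30 mm above the panel touch only the tab.
- mark3 (a point): Centre of the three-stroke group on the panel, 86 mm from the dial's axis (strokes 18 mm long, 4 mm wide, 9 mm apart, flat; tab clears them). The other groups lie at the same radius, 0.7 rad apart.
- button (a joint): Travel of the push button in m, 0 up, 0.006 fully down (5 N spring; it comes back up when let go).
- button_top (a point): Centre of the top of the grey round push button (26 mm across, in a black round-edged housing) on the panel's front right; it is pushed straight down.
- relay: Bystander: small clear-cased relay, 29 x 21 x 22 mm, standing on the tester's panel by its front left corner; origin under its centre.
- spool: Bystander: spool of solder with white flanges, 54 mm across, 50 mm tall, upright on the bench to the left of the tester; origin under its centre.
- board: Bystander: small circuit board module with orange relays, 70 x 50 x 20 mm, on the bench to the right of the tester; origin under its centre.
- driver: Bystander: screwdriver lying on the bench, far left; origin at its underside, near the middle of its length.
- cutters: Bystander: blue-handled cutters 150 mm long lying flat on the bench, far right; origin near the pivot.
- cup: Bystander: steel cup, 64 mm across, 60 mm tall, on the bench far right, nearer the robot; origin under its centre.
- flux: Bystander: jar with black cap, 48 mm across, 50 mm tall, on the bench to the left; origin under its centre.

How it is judged (in metres and radians):
On the way, in this order (a step that is already met when the one before it is completed fails the run):
1. the dial rests at the three-stroke stop (value of joint dial between 1.26 and 1.54 rad), for 0.3 s.
2. the button is pushed all the way down (all of step 1 and value of joint button above 0.005 m), for 0.04 s.
At the end, for the whole second after the job is handed in: The dial rests clicked in at three strokes (1.4 rad, within 0.14), the button is back up (within 1.5 mm), the tester stands within 20 mm of where it was and every bystander within 30 mm (all of step 1 and velocity of joint dial between -0.1 and 0.1 rad/s and value of joint button below 0.0015 m and distance of tester from where it was at the start of the episode below 0.02 m and angle between tester's own z axis and vertical below 0.05 rad and distance of each of relay, spool, board, driver, cutters, cup, flux from where it was at the start of the episode below 0.03 m); the robot touches nothing.
It fails at once if the button is pushed while the dial is not at three strokes (value of joint button above 0.003 m and not (value of joint dial between 1.26 and 1.54 rad)).
It fails at once if the tester is shoved more than 20 mm, lifted or tipped (distance of tester from where it was at the start of the episode above 0.02 m or height (world z) of tester above 0.01 m or angle between tester's own z axis and vertical above 0.08 rad).
It fails at once if a bystander is lifted, carried or shoved more than 30 mm (distance of any of relay, spool, board, driver, cutters, cup, flux from where it was at the start of the episode above 0.03 m).
It fails at once if the dial is pinched or pushed roughly (over 25 N) (contact force between the fingers and dial above 25 N).
It also fails if it takes over 58 s, if anything falls off the work surface, if the arm or the gripper's body presses on something with over 40 N, if the wrist force passes 120 N, or if a joint passes its speed limit or range.

## Working session

There is one attempt and no reset: what is moved stays moved. The work goes in short steps, Python scripts to look and compute and a shell command to move; the robot and the scene stay as the last step left them, time stands still between calls to the robot, and variables do not carry over. Pictures are saved under pics/ and viewed, at most 10 in all, crops included, and the job is handed in when it is done.

```bash
mkdir -p pics; cat > h.py <<'E'
import numpy as np, cv2
from station import manip, vision
def snap(n,f):
    c=vision.calibration(n); im=vision.read_camera(n); cv2.imwrite(f,im[:,:,::-1]); return c,im
def ray(c,u,v):
    f=200/np.tan(np.radians(c["vertical_fov"])/2); T=np.array(c["T"])
    return T[:3,3],T[:3,:3]@np.array([(u-c["cx"])/f,-(v-c["cy"])/f,-1])
def at(c,u,v,z):
    o,d=ray(c,u,v); return o+d*(z-o[2])/d[2]
E
python3 - <<'E'
from h import *
for n in("top","scene"):
    c,_=snap(n,f"pics/{n}1.png"); print(n,c)
print(manip.state())
E
```

```text
top {'vertical_fov': 46.21433159022721, 'cx': 312.22267683137255, 'cy': 201.41780007133704, 'T': array([[ 2.38163238e-02,  9.89867094e-01, -1.39985427e-01,
         3.06577416e+02],
       [-9.99689912e-01,  2.25626941e-02, -1.05358841e-02,
        -8.15559131e+00],
       [-7.27067662e-03,  1.40192945e-01,  9.90097508e-01,
         1.61937139e+03],
       [ 0.00000000e+00,  0.00000000e+00,  0.00000000e+00,
         1.00000000e+00]])}
scene {'vertical_fov': 52.94068535131658, 'cx': 316.4000234709236, 'cy': 202.25342585233184, 'T': array([[-6.07251671e-01, -4.16065983e-01,  6.76856341e-01,
         1.27570724e+03],
       [ 7.94120922e-01, -3.44490128e-01,  5.00698025e-01,
         5.41300279e+02],
       [ 2.48469119e-02,  8.41555494e-01,  5.39598908e-01,
         6.64836126e+02],
       [ 0.00000000e+00,  0.00000000e+00,  0.00000000e+00,
         1.00000000e+00]])}
{'time_s': 0.1, 'q': array([-73.56257825,  26.89168741,  -2.78525588,  87.86647084,
         1.3812873 ,  65.37368128,  -4.7141319 ]), 'joint_vel': array([-0.03698251, -0.10977752, -0.06870386, -0.29058129, -0.03978816,
       -0.09491588,  0.05074806]), 'joint_torque': array([ 1.53396064e-03, -5.09168851e+01, -8.09596712e-02, -2.36827648e+01,
       -6.15575560e-02,  3.44681216e-02,  8.02610271e-05]), 'tool_pos': array([209.45520204, 641.15859828, 240.61914141]), 'tcp_rot': array([-1.79901787e+02,  3.33411859e-03,  1.61910744e+02]), 'ft_force': array([1.27709792, 0.47337581, 0.64331271]), 'wrist_torque': array([-0.02902948, -0.00735557, -0.06701505]), 'grasp_force': 0.0, 'grip_width': 86.95752386797017}
```

View pics/top1.png

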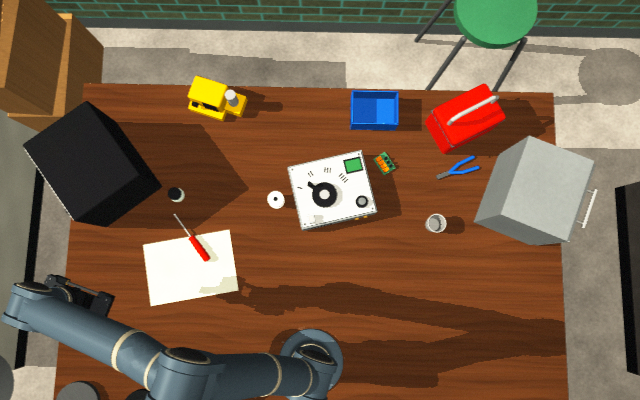

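View pics/scene1.png

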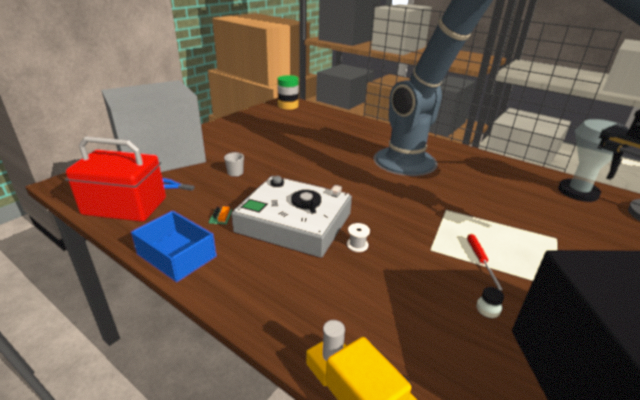

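The top view shows the tester at about (333,190), with the dial at (324,194), button at (362,201), and the tab towards upper left at (310,185). I'll zoom in on it.

```bash
python3 - <<'E'
from h import *
im=cv2.imread("pics/top1.png")[140:240,280:400]
cv2.imwrite("pics/crop1.png",cv2.resize(im,None,fx=6,fy=6,interpolation=cv2.INTER_CUBIC))
c=vision.calibration("top")
for n,u,v,z in [("axis",324,194,91),("button",362,201,90),("tab",310,185,117)]+[("c",*p,75) for p in((289,168),(360,151),(377,211),(302,228))]: print(n,at(c,u,v,z).round())
E
```

```text
axis [548. -30.  91.]
button [ 528. -156.   90.]
tab [573.  16. 117.]
c [637.  89.  75.]
c [ 700. -149.   75.]
c [ 498. -207.   75.]
c [436.  40.  75.]
```

View pics/crop1.png

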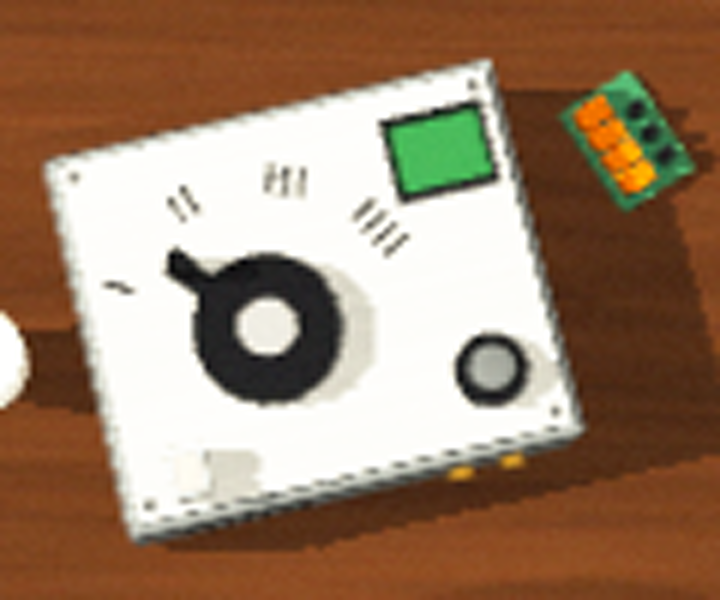

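```bash
python3 - <<'E'
from h import *
c=vision.calibration("top")
P=lambda x,y,z: at(c,280+(x+.5)/6-.5,140+(y+.5)/6-.5,z)[:2]
a=P(268,328,91); print("axis",a)
t0=None
for n,x,y,z in [("1",118,287,75),("2",184,202,75),("3",286,180,75),("4",380,228,75),("tabtop",178,262,117),("tabtop2",176,256,117),("button",491,367,90),("relay",205,470,90)]:
    p=P(x,y,z); d=p-a; print(n,p.round(1),"r",np.hypot(*d).round(1),"ang",np.degrees(np.arctan2(d[1],d[0])).round(1))
K=[P(*k,75) for k in((47,163),(490,65),(580,430),(135,535))]
print(np.round(K), np.mean(K,0).round(1),[np.linalg.norm(K[i]-K[i-1]).round() for i in range(4)])
e=K[0]-K[3];print("xaxis",np.degrees(np.arctan2(e[1],e[0])))
e=K[1]-K[2];print("xaxis",np.degrees(np.arctan2(e[1],e[0])))
E
```

```text
axis [547.45278337 -31.00128772]
1 [571.2  52.8] r 87.1 ang 74.2
2 [620.2  17.2] r 87.3 ang 33.5
3 [634.1 -39.6] r 87.0 ang -5.7
4 [607.9 -92.6] r 86.3 ang -45.5
tabtop [578.5  18.9] r 58.8 ang 58.1
tabtop2 [581.8  20.1] r 61.5 ang 56.1
button [ 528.7 -153.8] r 124.2 ang -98.7
relay [468.3   1.8] r 85.7 ang 157.5
[[ 641.   95.]
 [ 703. -153.]
 [ 497. -205.]
 [ 433.   40.]] [568.3 -55.9] [np.float64(215.0), np.float64(255.0), np.float64(212.0), np.float64(252.0)]
xaxis 14.817070217764893
xaxis 14.06970218001536
```

Tester yaw is about 14.4°. The strokes, dial radius (86 mm) and tab radius check out. The tab sits at about 57°, close to the hump between one and two, and three strokes is at −6°. Next I close the fingers and move towards a hover point on the counter-clockwise side of the tab, near (560, 30).

```bash
for i in 1; do
python3 -m handwheel '[[-0.15,-0.13,0,0,0,0],[-0.35,-0.3,0,0,0,0],[-0.55,-0.5,0,0,0,0],[-0.75,-0.68,0,0,0,0],[-0.9,-0.8,0,0,0,0]]' 1
python3 -m handwheel '[[-0.2,-0.18,0,0,0,0],[-0.4,-0.36,0,0,0,0],[-0.6,-0.54,0,0,0,0],[-0.75,-0.68,0,0,0,0],[-0.9,-0.8,0,0,0,0]]'
python3 -m handwheel '[[-0.2,-0.18,0,0,0,0],[-0.4,-0.36,0,0,0,0],[-0.6,-0.54,0,0,0,0],[-0.75,-0.68,0,0,0,0],[-0.9,-0.8,0,0,0,0]]'
done
```

```text
time_s: 0.72
tool_pos: [271.9, 535.3, 241.6]
tcp_rot: [-180.0, 0.0, 161.8]
ft_force: [-0.0, -0.6, 0.2]
grip_width: 44.8
grasp_force: 0.0
time_s: 1.35
tool_pos: [331.5, 432.7, 241.6]
tcp_rot: [180.0, -0.0, 161.9]
ft_force: [-0.2, -0.6, 0.1]
grip_width: 1.5
grasp_force: 0.0
time_s: 1.98
tool_pos: [392.2, 328.8, 241.6]
tcp_rot: [180.0, -0.0, 161.9]
ft_force: [0.5, -0.2, -0.2]
grip_width: 0.5
grasp_force: 0.0
```

```bash

python3 -m handwheel '[[-0.2,-0.18,0,0,0,0],[-0.4,-0.36,0,0,0,0],[-0.6,-0.54,0,0,0,0],[-0.75,-0.68,0,0,0,0],[-0.9,-0.8,0,0,0,0]]'
python3 -m handwheel '[[-0.2,-0.18,0,0,0,0],[-0.4,-0.36,0,0,0,0],[-0.6,-0.54,0,0,0,0],[-0.75,-0.68,0,0,0,0],[-0.9,-0.8,0,0,0,0]]'
python3 -m handwheel '[[-0.2,-0.2,0,0,0,0.03],[-0.4,-0.4,0,0,0,0.06],[-0.6,-0.6,0,0,0,0.083],[-0.6,-0.6,0,0,0,0.083],[-0.6,-0.6,0,0,0,0.083]]'
python3 - <<'E'
from h import *
c,im=snap("wrist","pics/w1.png"); np.save("w1.npy",c["T"]); print(c)
E
```

```text
time_s: 2.6
tool_pos: [452.8, 224.8, 241.6]
tcp_rot: [180.0, 0.0, 161.9]
ft_force: [-0.1, 0.6, 0.3]
grip_width: 0.6
grasp_force: 0.0
time_s: 3.22
tool_pos: [513.5, 120.8, 241.5]
tcp_rot: [180.0, 0.0, 161.9]
ft_force: [-0.2, 0.3, -0.1]
grip_width: 0.6
grasp_force: 0.0
time_s: 3.85
tool_pos: [551.4, 46.3, 241.3]
tcp_rot: [180.0, -0.0, 147.0]
ft_force: [-0.3, 0.8, -0.9]
grip_width: 0.4
grasp_force: 0.0
{'vertical_fov': 61.593874509685804, 'cx': 313.8860043082271, 'cy': 200.70023035029513, 'T': array([[ 5.45327362e-01, -7.99527484e-01, -2.51741673e-01,
         4.82550661e+02],
       [ 8.38219908e-01,  5.20987603e-01,  1.61118911e-01,
         9.32788444e+01],
       [ 2.33529336e-03, -2.98877433e-01,  9.54288650e-01,
         3.85465833e+02],
       [ 0.00000000e+00,  0.00000000e+00,  0.00000000e+00,
         1.00000000e+00]])}
```

View pics/w1.png

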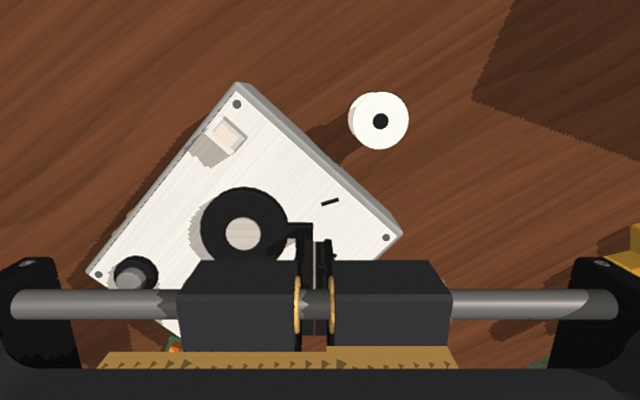

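The wrist view shows the dial disc centred at about (245,226), the button top at (130,279), relay at (229,135), and stroke one at (330,202). The fingers partly hide the tab near (303,232). I'll cross-check these against the top view.

```bash
python3 - <<'E'
from h import *
c=vision.calibration("wrist")
for n,u,v,z in [("axis",244,226,91),("hub",242,233,97),("button",130,279,90),("one",330,202,75),("relaytop",229,134,97),("armcentre",298,229,89)]: print(n,at(c,u,v,z).round(1))
f=200/np.tan(np.radians(c["vertical_fov"])/2);T=np.array(c["T"])
for n,p in [("tip",(551.4,46.3,222.3)),("axis",(547.5,-31,91)),("but",(528.7,-153.8,90)),("tab",(579,17.6,117))]:
    q=np.linalg.inv(T)@[*p,1]; print(n,(c["cx"]-f*q[0]/q[2]).round(),(c["cy"]+f*q[1]/q[2]).round())
E
```

```text
axis [545.2 -24.6  91. ]
hub [548.5 -28.   97. ]
button [ 529.2 -153.7   90. ]
one [574.   53.8  75. ]
relaytop [469.6  17.   97. ]
armcentre [576.1  15.7  89. ]
tip 309.0 258.0
axis 240.0 231.0
but 130.0 279.0
tab 300.0 243.0
```

Positions from the two cameras agree. Now I lower the closed tips to z≈100, which puts the TCP at 119.

```bash

python3 -m handwheel '[[0,-0.05,0.2,0,0,0],[0,-0.09,0.4,0,0,0],[0,-0.09,0.6,0,0,0],[0,-0.09,0.8,0,0,0],[0,-0.09,1,0,0,0]]'
python3 -m handwheel '[[0,0,0.1,0,0,0],[0,0,0.17,0,0,0],[0,0,0.22,0,0,0],[0,0,0.22,0,0,0],[0,0,0.22,0,0,0]]'
```

```text
time_s: 4.53
tool_pos: [546.4, 39.9, 140.9]
tcp_rot: [180.0, -0.0, 147.1]
ft_force: [0.2, 0.2, 0.9]
grip_width: 0.9
grasp_force: 0.0
time_s: 5.15
tool_pos: [546.9, 38.5, 119.9]
tcp_rot: [180.0, 0.0, 147.0]
ft_force: [-0.1, 0.3, -0.3]
grip_width: 0.3
grasp_force: 0.0
```

```bash

python3 -m handwheel '[[-0.06,0,0,0,0,0],[-0.12,0,0,0,0,0],[-0.17,0,0,0,0,0],[-0.2,0,0,0,0,0],[-0.23,0,0,0,0,0]]'
python3 -m handwheel '[[-0.024,0.006,0,0,0,0.0133],[-0.049,0.01,0,0,0,0.0267],[-0.074,0.014,0,0,0,0.04],[-0.099,0.016,0,0,0,0.0533],[-0.124,0.0175,0,0,0,0.0667]]'
python3 -m handwheel '[[-0.024,0.006,0,0,0,0.0133],[-0.049,0.01,0,0,0,0.0267],[-0.074,0.014,0,0,0,0.04],[-0.099,0.016,0,0,0,0.0533],[-0.124,0.0175,0,0,0,0.0667]]'
```

```text
time_s: 5.78
tool_pos: [566.0, 25.8, 119.4]
tcp_rot: [-180.0, -0.0, 147.0]
ft_force: [-0.5, 0.6, 0.3]
grip_width: 0.4
grasp_force: 0.0
time_s: 6.4
tool_pos: [577.4, 20.5, 119.5]
tcp_rot: [180.0, 0.0, 134.8]
ft_force: [0.4, 0.2, -0.6]
grip_width: 0.5
grasp_force: 0.0
time_s: 7.02
tool_pos: [587.3, 13.1, 119.5]
tcp_rot: [180.0, -0.0, 122.8]
ft_force: [-0.6, 0.6, 0.1]
grip_width: 0.3
grasp_force: 0.9
```

```bash

python3 -m handwheel '[[-0.024,0.006,0,0,0,0.0133],[-0.049,0.01,0,0,0,0.0267],[-0.074,0.014,0,0,0,0.04],[-0.099,0.016,0,0,0,0.0533],[-0.124,0.0175,0,0,0,0.0667]]'
python3 -m handwheel '[[-0.024,0.006,0,0,0,0.0133],[-0.049,0.01,0,0,0,0.0267],[-0.074,0.014,0,0,0,0.04],[-0.099,0.016,0,0,0,0.0533],[-0.124,0.0175,0,0,0,0.0667]]'
python3 - <<'E'
from h import *
snap("top","pics/t2.png")
_,w=snap("wrist","pics/w2.png")
im=cv2.imread("pics/t2.png")[140:240,280:400]
a=cv2.resize(im,None,fx=4,fy=4,interpolation=cv2.INTER_CUBIC)
cv2.imwrite("pics/m2.png",np.hstack([a[:400],cv2.resize(w[:250,100:420,::-1],(320,250)) if 0 else np.vstack([w[:320,100:400,::-1],np.zeros((80,300,3),np.uint8)])]))
E
```

```text
time_s: 7.65
tool_pos: [595.9, 3.5, 119.5]
tcp_rot: [180.0, 0.0, 110.8]
ft_force: [0.2, 1.9, 0.3]
grip_width: 0.8
grasp_force: 0.6
time_s: 8.28
tool_pos: [601.5, -7.9, 119.5]
tcp_rot: [-180.0, 0.0, 98.8]
ft_force: [-0.2, -0.3, 0.8]
grip_width: 0.2
grasp_force: 0.0
```

View pics/m2.png

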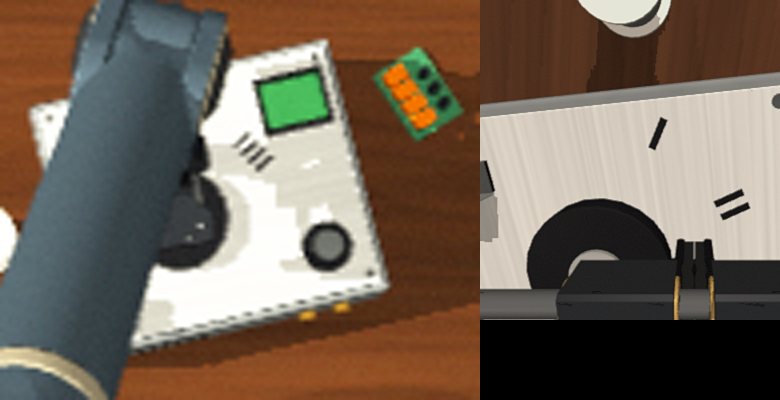

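The push force appeared at 7.65 s and then vanished, so the tab has run on past the hump. I'll back off, rise, and go over the button, where the wrist camera can see the dial.

```bash

python3 -m handwheel '[[0.08,0,0,0,0,0],[0.16,0,0,0,0,0],[0.2,0,-0.1,0,0,0],[0.2,0,-0.4,0,0,0],[0.2,0,-0.7,0,0,0]]'
python3 -m handwheel '[[-0.15,-0.09,0,0,0,0],[-0.31,-0.19,0,0,0,0],[-0.46,-0.28,0,0,0,0],[-0.62,-0.38,0,0,0,0],[-0.77,-0.47,0,0,0,0]]'
python3 -m handwheel '[[-0.15,-0.09,0,0,0,0],[-0.31,-0.19,0,0,0,0],[-0.46,-0.28,0,0,0,0],[-0.62,-0.38,0,0,0,0],[-0.77,-0.47,0,0,0,0]]'
python3 -m handwheel '[[0,0,0,0,0,0],[0,0,0,0,0,0],[0,0,0,0,0,0],[0,0,0,0,0,0],[0,0,0,0,0,0]]'
python3 - <<'E'
from h import *
c,_=snap("wrist","pics/w3.png")
E
```

```text
time_s: 9.0
tool_pos: [598.4, 12.8, 190.9]
tcp_rot: [180.0, 0.0, 99.0]
ft_force: [0.2, 0.3, -0.1]
grip_width: 0.6
grasp_force: 0.0
time_s: 9.62
tool_pos: [563.1, -72.4, 189.1]
tcp_rot: [-180.0, -0.0, 98.9]
ft_force: [-0.1, 0.3, 0.5]
grip_width: 0.7
grasp_force: 0.0
time_s: 10.25
tool_pos: [529.0, -155.5, 189.5]
tcp_rot: [180.0, -0.0, 98.9]
ft_force: [0.6, 0.3, 0.5]
grip_width: 0.7
grasp_force: 0.0
time_s: 10.88
tool_pos: [529.6, -154.0, 189.5]
tcp_rot: [-180.0, -0.0, 99.0]
ft_force: [0.1, -0.1, -1.2]
grip_width: 0.6
grasp_force: 0.0
```

View pics/w3.png

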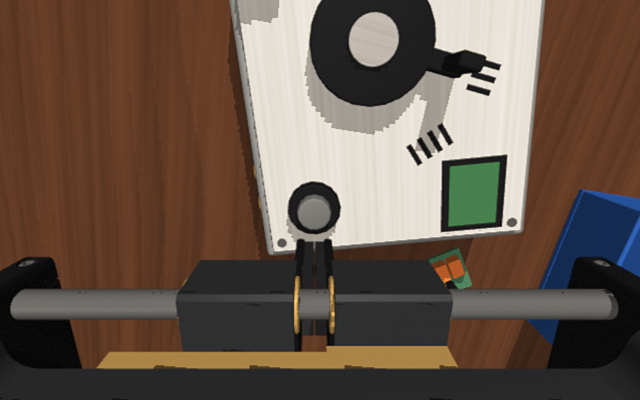

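The wrist view shows the tab top at about (466,62), the three-stroke group at (484,77), and the button top at (314,212). I'll compute the angles and the button position.

```bash
python3 - <<'E'
from h import *
c=vision.calibration("wrist")
a=at(c,373,50,91)[:2]; h=at(c,374,40,97)[:2]; print("axis",a,h)
a=np.array([547.5,-30.])
for n,u,v,z in [("tabtop",468,62,117),("three",484,77,75),("four",431,144,75),("armneck",437,60,89)]:
    p=at(c,u,v,z)[:2]; d=p-a; print(n,p.round(1),np.hypot(*d).round(1),np.degrees(np.arctan2(d[1],d[0])).round(1))
for z in(85,90,95): print("button",z,at(c,314,212,z).round(1),"housing",at(c,288,208,z-6)[:2].round(1),at(c,340,208,z-6)[:2].round(1))
E
```

```text
axis [551.74692648 -35.42452321] [550.30395686 -30.40275033]
tabtop [605.6 -36.8] 58.5 -6.6
three [637.2 -38.2] 90.0 -5.2
four [611.7 -91.1] 88.6 -43.6
armneck [596.  -34.5] 48.7 -5.3
button 85 [ 531.1 -156.1   85. ] housing [ 510.4 -158.1] [ 551.5 -151.6]
button 90 [ 530.8 -154.4   90. ] housing [ 510.5 -156.4] [ 550.8 -150. ]
button 95 [ 530.6 -152.7   95. ] housing [ 510.6 -154.7] [ 550.1 -148.4]
```

The tab is at −6°, which is the three-stroke stop, and the tips are over the button. I'll descend and then press in small steps while watching the force.

```bash

python3 -m handwheel '[[0,0,0.15,0,0,0],[0,0,0.3,0,0,0],[0,0,0.45,0,0,0],[0,0,0.55,0,0,0],[0,0,0.6,0,0,0]]'
python3 -m handwheel '[[0,0,0.02,0,0,0],[0,0,0.04,0,0,0],[0,0,0.06,0,0,0],[0,0,0.08,0,0,0],[0,0,0.1,0,0,0]]'
python3 -m handwheel '[[0,0,0.01,0,0,0],[0,0,0.02,0,0,0],[0,0,0.03,0,0,0],[0,0,0.04,0,0,0],[0,0,0.05,0,0,0]]'
```

```text
time_s: 11.55
tool_pos: [529.2, -154.3, 128.5]
tcp_rot: [-179.9, -0.0, 98.9]
ft_force: [0.8, -0.5, -0.6]
grip_width: 0.5
grasp_force: 0.0
time_s: 12.18
tool_pos: [529.5, -154.3, 119.5]
tcp_rot: [180.0, -0.0, 98.9]
ft_force: [0.6, 0.4, -0.3]
grip_width: 0.5
grasp_force: 0.0
time_s: 12.8
tool_pos: [529.5, -154.3, 114.6]
tcp_rot: [180.0, -0.0, 98.9]
ft_force: [-1.6, 0.4, 2.0]
grip_width: 0.6
grasp_force: 1.2
```

```bash

python3 -m handwheel '[[0,0,0.01,0,0,0],[0,0,0.02,0,0,0],[0,0,0.03,0,0,0],[0,0,0.03,0,0,0],[0,0,0.03,0,0,0]]'
python3 -m handwheel '[[0,0,0.01,0,0,0],[0,0,0.015,0,0,0],[0,0,0.02,0,0,0],[0,0,0.02,0,0,0],[0,0,0.02,0,0,0]]'
```

```text
time_s: 13.42
tool_pos: [529.5, -154.3, 111.6]
tcp_rot: [180.0, -0.0, 98.9]
ft_force: [-1.0, 1.6, 4.3]
grip_width: 0.6
grasp_force: 2.1
time_s: 14.05
tool_pos: [529.6, -154.3, 110.3]
tcp_rot: [180.0, -0.0, 98.9]
ft_force: [-2.7, 2.8, 11.7]
grip_width: 0.3
grasp_force: 5.4
```

```bash

python3 -m handwheel '[[0,0,0.005,0,0,0],[0,0,0.01,0,0,0],[0,0,0.01,0,0,0],[0,0,0.01,0,0,0],[0,0,0.01,0,0,0]]'
python3 - <<'E'
from h import *
_,w=snap("wrist","pics/w4.png")
cv2.imwrite("pics/w4c.png",cv2.resize(w[130:290,220:420,::-1],None,fx=3,fy=3,interpolation=cv2.INTER_CUBIC))
E
```

```text
time_s: 14.68
tool_pos: [529.6, -154.4, 110.2]
tcp_rot: [180.0, -0.1, 98.9]
ft_force: [-5.5, 2.4, 16.8]
grip_width: 0.2
grasp_force: 8.8
```

View pics/w4c.png

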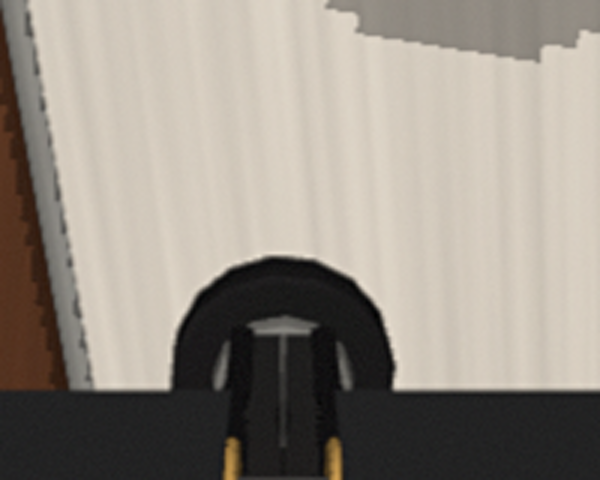

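The fingertips lie wholly within the button top, and it has bottomed: 0.1 mm more travel for 5 N more force. Now I release.

```bash

python3 -m handwheel '[[0,0,-0.05,0,0,0],[0,0,-0.15,0,0,0],[0,0,-0.4,0,0,0],[0,0,-0.7,0,0,0],[0,0,-1,0,0,0]]'
python3 -m handwheel '[[0,0,0,0,0,0],[0,0,0,0,0,0],[0,0,0,0,0,0],[0,0,0,0,0,0],[0,0,0,0,0,0]]'
python3 - <<'E'
from h import *
snap("wrist","pics/w5.png")
E
```

```text
time_s: 15.35
tool_pos: [529.3, -154.2, 209.2]
tcp_rot: [-180.0, 0.0, 98.9]
ft_force: [-0.3, 0.6, -0.0]
grip_width: 0.8
grasp_force: 0.0
time_s: 15.98
tool_pos: [529.3, -154.3, 208.1]
tcp_rot: [-180.0, -0.0, 98.9]
ft_force: [0.2, 0.6, -0.5]
grip_width: 0.4
grasp_force: 0.0
```

View pics/w5.png

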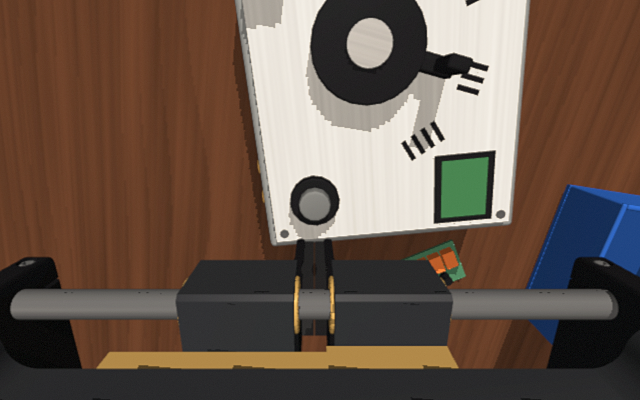

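The dial is still at three strokes (tab at (455,65)), the button is back up at (316,204), and the tester hasn't moved. Handing in.

```bash
python3 -c "
from station import manip; print(manip.hand_in())"
```

```text
the job is handed in; nothing more can be done
None
```

I pushed the dial round to the three-stroke mark, pressed the button fully down and let it come back up, then handed the job in at about 16 s; the tester did not move in the camera views, and the hand-in call returned no verdict.

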